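Close the pastry box: fold the flap over and tuck it under the lip

ROBOT

A 6-joint arm with a two-finger parallel gripper is mounted at the origin on the work surface. World frame = base frame: x ahead of the robot, y to its left, z up, the work surface at z = 0. Lengths are in m, angles in degrees, forces in N, time in s.
With the tool pointing down it reaches from about 0.225 to 0.725 m from the base axis. Payload 3.1 kg.
Tool frame: the origin (TCP) lies at the very end of the fingers, on their centre line; the grasp point (between the pads) lies bot.pinch_z behind it (bot.pinch_z is the distance from the TCP to the grasp point, in m); z points along the fingers, y is the line along which they close (so a half turn about z gives the same grasp; the last joint's range is limited). The gripper opens to 85 mm and grips with 20 to 120 N. Pads are 22 mm wide; open, the fingers measure 114 mm over their backs; the gripper's body (76 mm by 85 mm) begins 54 mm behind the grasp point. The pads swing forward as they close: fully open they stand 13 mm farther back than shut.
Start: joints at [63.782, 2.75, 5.684, 92.934, 0, 82.678], TCP at [0.17, 0.497, 0.231] pointing down, gripper open.
Joint ranges: [-166.93, 166.93], [-56.73, 111.36], [-69.38, 81.34], [-121.58, 131.49], [-85.45, 84.26], [-180, 180]. Speed limits (degrees/s): [159.86, 159.86, 180, 180, 180, 180].

INTERFACE

Orientations are given as a 3x3 rotation matrix whose columns are the frame's x, y, z axes.
In Python, from bench import telemetry, optics, bot gives the robot as it stands. The module is installed in compiled form; this text tells all that it offers.
- The arm moves only by the shell command python3 -m creep 'ROWS' [FORCE]. ROWS is JSON, a list of rows, each an object of numbers: "rx", "ry", "rz": the turn, a rotation vector about the world's x, y, z in rad; "x", "y", "z": the shift along the world's x, y, z in cm; "claw": the finger opening in cm, from 0 to 8.54. In form: [{"rx": .., "ry": .., "rz": .., "x": .., "y": .., "z": .., "claw": ..}, ...]. A call has 1 to 12 rows; each row shifts and turns the commanded pose from where the row before left it; what a row does not reach is not made up. A row lasts 1/10 s, in which the tool goes at most 50 mm and 8.59 degrees, less where a joint would pass 70% of its speed; a pose out of reach is approached as far as the arm can. A call with a gripper value outside its range is refused whole. The fingers move at their own pace and stop on an object; FORCE is the grip in N (left out, the last holds). Time passes only in rows, so rows that do not move let the fingers close. It gives the time, the measured TCP pose, the force, the opening and the grip force at its end, in the units of the state.
- telemetry.get_state(): the state, without advancing time (a new reading comes with each control period).
- optics.grab_frame(name): name is "scene" or "top"; returns a dict with "color" (400x640x3 uint8, red, green, blue), "depth" (400x640 float32, m along the optical axis (not along the pixel's ray), 0 where there is no reading), "fx", "fy", "cx", "cy" (pixels), "extrinsics" (4x4, takes a point from world to camera coordinates). Camera axes: x right, y up, looking along -z (the intrinsics and any distortion apply to the point x, -y, -z); pixel columns grow to the right and rows downward; lengths in m; the calibration is good to about 2 mm. A picture is of the moment at which its call begins.
- bot.finish_job(): hands the job in; it is judged then, once.
The state is a dict: "time": time; "q": joint angles; "joint_vel": joint speeds; "effort": joint torques, N m; "eef_pos": TCP position; "tcp_rot": TCP orientation; "force": force on the tool from outside, world axes, zero at the start; "torque": the same for the moment, N m; "opening": finger opening in m; "gripper_force": force on a finger pad.
Only numpy, scipy, OpenCV 4.12 (cv2) and the standard library are available. Lean on these libraries where they do the work, as an engineer would, in place of code of your own. Each camera call takes 0.05 s, during which the arm holds its last target. There are 200 camera calls.

TASK

Close the pastry box by touch alone: with the fingertips push the standing metal flap over until it lies flat across the box, then, keeping it pressed down, push it along by its ridge until its free edge is tucked fully home beneath the lip at the opposite rim, so that it stays shut when you let go. Do not grip, lift, tip or shove the box, press no harder than the job needs, and leave the jar, cup and spatula where they are.

Things in the scene. Friction and masses are not known exactly. Their poses are not given: they have to be found in the camera images.
- box: White plastic pastry box, loose on the table, about 2 kg (weighted base). Origin on its underside, z up. Walls 5 mm thick span x -75 to +80 mm, y -80 to +80 mm; rim 80 mm high. The flap hinges along the -x rim and folds and slides towards +x; the lip is fixed along the +x rim. Hinge ears 6 mm thick stand at y = -69 and +69 mm, x -75 to -30 mm, up to 92 mm high.
- flap (a joint): Hinge angle of the flap, rad: 0 = flat across the box (stop), 1.57 = upright, 1.9 = leaning back away from the box (stop). A weak spring (0.06 N m/rad) urges it upright: it rises again if let go before its edge is under the lip. Tucked and let go, it rests against the lip's underside at about 0.04.
- flap_slide (a joint): How far the flap with its hinge pin has slid in the ears' slots towards the lip (box +x), m: 0 = back, where the flap folds down clear of the lip; 0.020 = fully home (stop), edge 12 mm under the lip. Beyond about 0.008 a flap that is not yet flat strikes the lip. Friction about 3 N; it stays where left and can be pushed either way.
- flap_hinge (a point): Middle of the hinge pin, on the flap's mid-plane, 83 mm above the table, at box x = -66 mm when flap_slide is 0; slides with the flap. Its x axis runs along the flap to the free edge, its z axis out of the flap's outer face (the face away from the box when standing, uppermost when folded).
- flap_edge (a point): Middle of the flap's free edge, on its mid-plane, 118 mm from the hinge. The flap is an aluminium plate 4 mm thick, 124 mm wide (y), 60 g.
- lip_edge (a point): Middle of the edge of the aluminium retaining lip that faces the hinge, half-way through its thickness, 91 mm above the table. The lip is 4 mm thick, 130 mm wide, 20 mm deep, its underside 89 mm above the table (4 mm above the top of the flat flap), its free edge at box x = +60 mm.
- jar: Lidded glass jar, 56 mm across, 85 mm high, standing beside the box on its +y side; bystander. Origin at the centre of its underside.
- cup: Steel cup, 72 mm across, 75 mm high, standing beside the box on its -y side; bystander. Origin at the centre of its underside.
- spatula: Spatula 240 mm long, lying beyond the lip side of the box; bystander. Origin on its underside near the middle.
- ridge (a point): Middle of the top of the straight ridge on the flap's outer face, 85 mm from the hinge, 11 mm out from the flap's mid-plane. The ridge is 8 mm thick, 90 mm long across the flap, 9 mm high; a fingertip on its hinge side can press the flap down and push it along.
There are look-alikes about, which are no part of the job. There is more than one size of the box; the job needs the smaller.

How it is judged (in metres and radians):
At the end, for the whole second after the job is handed in: The flap lies flat (hinge angle below 0.07 rad) and has slid at least 15 of its 20 mm, so that its free edge is at least 6 mm under the lip and below it, held there by the lip alone; the box stands flat and still on the table; jar, cup and spatula are within 30 mm of where they stood (value of joint flap below 0.07 rad and value of joint flap_slide above 0.015 m and x of flap_edge in the frame of box above 0.066 m and z of flap_edge in the frame of box below 0.0905 m and angle between box's own z axis and vertical below 0.05 rad and height (world z) of box below 0.005 m and linear speed of box below 0.01 m/s and distance of each of jar, cup, spatula from where it was at the start of the episode below 0.03 m); the robot touches nothing.
It fails at once if the box is lifted off the table (height (world z) of box above 0.012 m).
It fails at once if the box is tipped (angle between box's own z axis and vertical above 0.15 rad).
It fails at once if the box is shoved more than 50 mm (distance of box from where it was at the start of the episode above 0.05 m).
It fails at once if the box or flap is gripped or pressed with more than 40 N (contact force between the fingers and box above 40 N).
It fails at once if the jar, cup or spatula is moved more than 30 mm (distance of any of jar, cup, spatula from where it was at the start of the episode above 0.03 m).
It also fails if it takes over 38 s, if anything falls off the work surface, if the arm or the gripper's body presses on something with over 40 N, if the wrist force passes 120 N, or if a joint passes its speed limit or range.

## Working session

There is one attempt and no reset: what is moved stays moved. The work goes in short steps, Python scripts to look and compute and a shell command to move; the robot and the scene stay as the last step left them, time stands still between calls to the robot, and variables do not carry over. Pictures are saved under pics/ and viewed, at most 10 in all, crops included, and the job is handed in when it is done.

```bash
mkdir -p pics
cat > h.py <<'E'
import numpy as np,cv2
from bench import telemetry,optics,bot
def world(f):
    d=f["depth"];v,u=np.mgrid[:400,:640]
    c=np.stack([(u-f["cx"])/f["fx"]*d,-(v-f["cy"])/f["fy"]*d,-d,np.ones_like(d)],-1)
    return (c@np.linalg.inv(f["extrinsics"]).T)[...,:3]
def proj(f,p):
    c=f["extrinsics"]@np.append(p,1);return f["cx"]+f["fx"]*c[0]/-c[2],f["cy"]-f["fy"]*c[1]/-c[2]
E
python3 - <<'E'
from h import *
ims=[]
for n in("scene","top"):
    f=optics.grab_frame(n);np.savez("pics/"+n,**f)
    cv2.imwrite(f"pics/{n}0.png",f["color"][...,::-1]);print(n,np.linalg.inv(f["extrinsics"]).round(3),f["fx"],[k for k in f])
s=telemetry.get_state();print(s["time"],s["opening"],s["force"],bot.pinch_z,s["tcp_rot"])
E
```

```text
scene [[-0.184 -0.543  0.819  1.35 ]
 [ 0.983 -0.097  0.157  0.227]
 [-0.006  0.834  0.551  0.581]
 [ 0.     0.     0.     1.   ]] 411.4282384453842 ['color', 'depth', 'fx', 'fy', 'cx', 'cy', 'extrinsics']
top [[-0.007  0.993 -0.118  0.475]
 [-1.    -0.01  -0.022  0.054]
 [-0.023  0.118  0.993  1.268]
 [ 0.     0.     0.     1.   ]] 434.5862309632787 ['color', 'depth', 'fx', 'fy', 'cx', 'cy', 'extrinsics']
0.1 0.08585963472501386 [ 0.61181265 -0.53282867  0.32803082] 0.0187 [[-9.46090897e-01  3.23899946e-01 -9.15978248e-04]
 [ 3.23901151e-01  9.46088961e-01 -1.92917499e-03]
 [ 2.41737233e-04 -2.12186131e-03 -9.99997720e-01]]
```

View pics/scene0.png

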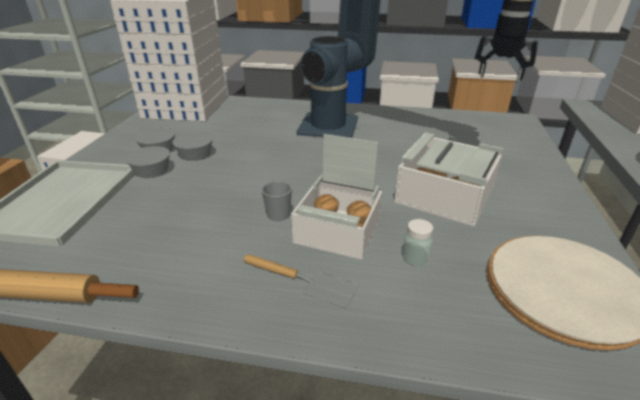

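View pics/top0.png

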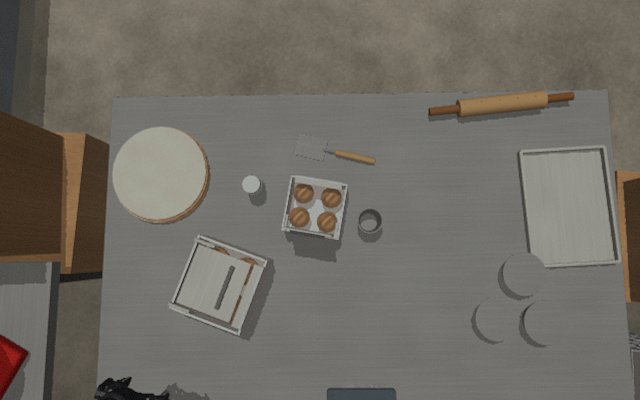

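The smaller box is at top (315,208) and scene (340,215), with its flap standing on the robot side. The look-alike is the larger box with its flap down, at top (220,285) and scene (450,175). Bystanders in the top view are the jar (252,185), the cup (370,222) and the spatula (335,152). I choose the smaller box, and will measure it and check a crop.

Run:
```python
from h import *
T=dict(np.load("pics/top.npz"));S=dict(np.load("pics/scene.npz"))
WT=world(T);WS=world(S)
a=cv2.resize(T["color"][160:260,235:395],None,fx=5,fy=5,interpolation=2)[:300]
a=cv2.resize(T["color"][165:250,235:395],(790,420));
b=cv2.resize(S["color"][125:265,230:450],(0,0),fx=3.5,fy=3.5)
cv2.imwrite("pics/crop_s.png",b[...,::-1])
for n,W,(u0,u1,v0,v1) in(("top",WT,(270,360,165,255)),("scene",WS,(285,395,130,260))):
    P=W[v0:v1,u0:u1].reshape(-1,3)
    for z0,z1 in((.07,.086),(.086,.098),(.10,.15),(.15,.23)):
        Q=P[(P[:,2]>z0)&(P[:,2]<z1)]
        if len(Q)>5: print(n,z0,len(Q),cv2.minAreaRect(Q[:,:2].astype(np.float32)),Q.mean(0).round(4),Q.min(0).round(3),Q.max(0).round(3))
# flap plane from scene
P=WS[130:200,310:385].reshape(-1,3);Q=P[(P[:,2]>.11)&(P[:,2]<.25)&(P[:,0]>.2)&(P[:,0]<.6)]
c=Q.mean(0);n=np.linalg.svd(Q-c)[2][2];print("flap plane",c.round(4),n.round(3))
```

```text
top 0.07 297 ((0.5875951051712036, 0.09730057418346405), (0.21009333431720734, 0.15437287092208862), 79.92110443115234) [0.584  0.1156 0.0785] [ 0.504 -0.001  0.07 ] [0.68  0.214 0.086]
top 0.086 422 ((0.592391848564148, 0.12152254581451416), (0.1437860131263733, 0.15502041578292847), 79.81201934814453) [0.6367 0.1126 0.0918] [0.504 0.045 0.086] [0.678 0.204 0.098]
top 0.1 20 ((0.5251836180686951, 0.13243484497070312), (0.121596559882164, 0.00421846192330122), 78.78589630126953) [0.5239 0.1267 0.1239] [0.511 0.073 0.102] [0.536 0.192 0.149]
top 0.15 220 ((0.517121434211731, 0.13517755270004272), (0.12270960956811905, 0.013828839175403118), 80.16397857666016) [0.5171 0.1353 0.1824] [0.505 0.074 0.151] [0.534 0.195 0.205]
scene 0.07 1003 ((0.5933464169502258, 0.08905600011348724), (0.2304101288318634, 0.1579732447862625), 79.24982452392578) [0.613  0.1178 0.0776] [ 0.51  -0.016  0.07 ] [0.689 0.215 0.086]
scene 0.086 814 ((0.59946608543396, 0.12139663100242615), (0.14519526064395905, 0.15839429199695587), 78.67436218261719) [0.6162 0.1217 0.0912] [0.509 0.046 0.086] [0.687 0.207 0.098]
scene 0.1 1042 ((0.5304185748100281, 0.13536038994789124), (0.12382876873016357, 0.009770683944225311), 79.82528686523438) [0.5307 0.1368 0.1254] [0.516 0.075 0.1  ] [0.544 0.197 0.15 ]
scene 0.15 1169 ((0.5264593958854675, 0.1357063353061676), (0.12442537397146225, 0.01353549212217331), 80.29889678955078) [0.528  0.137  0.1761] [0.511 0.075 0.15 ] [0.542 0.197 0.201]
flap plane [0.529 0.137 0.157] [ 0.983 -0.173  0.055]
```

View pics/crop_s.png

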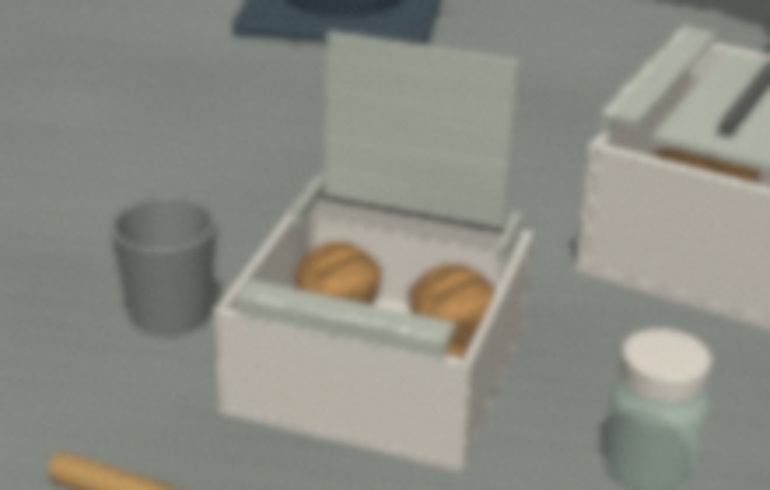

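The crop confirms the choice. In it the lip is in front at crop (345,315), the flap stands at (420,130), and there are ears at both sides. Box yaw is about -10°. I'll move behind the flap with the fingers shut.

```bash
python3 -m creep '[{"x":2.6,"y":-2.9,"rz":0.013,"claw":0},{"x":2.6,"y":-2.9,"rz":0.013,"claw":0},{"x":2.6,"y":-2.9,"rz":0.013,"claw":0},{"x":2.6,"y":-2.9,"rz":0.013,"claw":0},{"x":2.6,"y":-2.9,"rz":0.013,"claw":0},{"x":2.6,"y":-2.9,"rz":0.013,"claw":0},{"x":2.6,"y":-2.9,"rz":0.013,"claw":0},{"x":2.6,"y":-2.9,"rz":0.013,"claw":0},{"x":2.6,"y":-2.9,"rz":0.013,"claw":0},{"x":2.6,"y":-2.9,"rz":0.013,"claw":0},{"x":2.6,"y":-2.9,"rz":0.013,"claw":0},{"x":2.6,"y":-2.9,"rz":0.013,"claw":0}]' 20
cat > st.py <<'E'
from h import *
X=np.array([.985,-.174]);Y=np.array([.174,.985])
s=telemetry.get_state();p=np.array(s["eef_pos"])
print(s["time"],"ex",round(p[:2]@X,4),"ey",round(p[:2]@Y,4),p.round(4),"F",np.round(s["force"],1),"open",round(s["opening"],4));print(np.round(s["tcp_rot"],3).tolist())
E
python3 st.py
```

```text
0.1 ex 0.0809 ey 0.5183 [0.1698 0.4962 0.2302] F [ 0.6 -0.5  0.3] open 0.0859
[[-0.946, 0.324, -0.001], [0.324, 0.946, -0.002], [0.0, -0.002, -1.0]]validation failed for argument at $[0]...
```

```bash
python3 -m creep '[{"rx":0,"ry":0,"rz":0.013,"x":2.6,"y":-2.9,"z":0,"claw":0},{"rx":0,"ry":0,"rz":0.013,"x":2.6,"y":-2.9,"z":0,"claw":0},{"rx":0,"ry":0,"rz":0.013,"x":2.6,"y":-2.9,"z":0,"claw":0},{"rx":0,"ry":0,"rz":0.013,"x":2.6,"y":-2.9,"z":0,"claw":0},{"rx":0,"ry":0,"rz":0.013,"x":2.6,"y":-2.9,"z":0,"claw":0},{"rx":0,"ry":0,"rz":0.013,"x":2.6,"y":-2.9,"z":0,"claw":0},{"rx":0,"ry":0,"rz":0.013,"x":2.6,"y":-2.9,"z":0,"claw":0},{"rx":0,"ry":0,"rz":0.013,"x":2.6,"y":-2.9,"z":0,"claw":0},{"rx":0,"ry":0,"rz":0.013,"x":2.6,"y":-2.9,"z":0,"claw":0},{"rx":0,"ry":0,"rz":0.013,"x":2.6,"y":-2.9,"z":0,"claw":0},{"rx":0,"ry":0,"rz":0.013,"x":2.6,"y":-2.9,"z":0,"claw":0}]' 20; python3 st.py
```

```text
time: 1.2
eef_pos: [0.4566, 0.1763, 0.2308]
tcp_rot: [[-0.983, 0.185, -0.001], [0.185, 0.983, -0.0], [0.001, -0.0, -1.0]]
force: [0.2, 0.6, 0.8]
opening: 0.0004
gripper_force: 0.0
1.2 ex 0.4191 ey 0.2531 [0.4566 0.1763 0.2308] F [0.2 0.6 0.8] open 0.0004
[[-0.983, 0.185, -0.001], [0.185, 0.983, -0.0], [0.001, -0.0, -1.0]]
```

```bash
python3 -m creep '[{"rx":0,"ry":0,"rz":0.006,"x":1.0,"y":-1.6,"z":-1.5,"claw":0},{"rx":0,"ry":0,"rz":0.005,"x":1.0,"y":-1.6,"z":-2,"claw":0},{"rx":0,"ry":0,"rz":0,"x":0,"y":0,"z":-2,"claw":0},{"rx":0,"ry":0,"rz":0,"x":0,"y":0,"z":-2,"claw":0},{"rx":0,"ry":0,"rz":0,"x":0,"y":0,"z":0,"claw":0}]'; python3 st.py
python3 - <<'E'
from h import *
f=optics.grab_frame("scene");cv2.imwrite("pics/s1.png",cv2.resize(f["color"][60:260,230:450],(0,0),fx=3,fy=3)[...,::-1])
E
```

```text
time: 1.7
eef_pos: [0.4734, 0.145, 0.1523]
tcp_rot: [[-0.984, 0.175, -0.008], [0.176, 0.984, -0.001], [0.007, -0.003, -1.0]]
force: [-0.3, -0.8, -0.2]
opening: -0.0004
gripper_force: 0.0
1.7 ex 0.4411 ey 0.2252 [0.4734 0.145  0.1523] F [-0.3 -0.8 -0.2] open -0.0004
[[-0.984, 0.175, -0.008], [0.176, 0.984, -0.001], [0.007, -0.003, -1.0]]
```

View pics/s1.png

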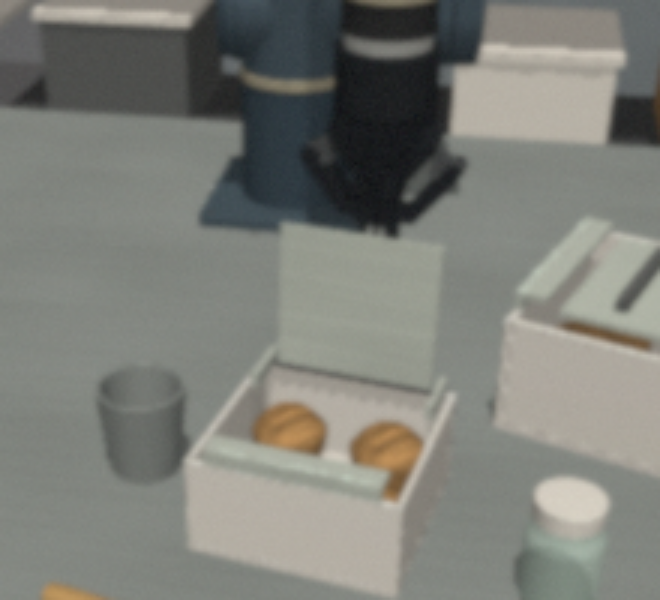

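The picture shows the fingertips behind the flap, centred, at about (385,232). Now I'll fold it over along an arc.

```bash
python3 -m creep '[{"rx":0,"ry":0,"rz":0,"x":1.97,"y":-0.35,"z":0,"claw":0},{"rx":0,"ry":0,"rz":0,"x":1.18,"y":-0.21,"z":0,"claw":0},{"rx":0,"ry":0,"rz":0,"x":1.18,"y":-0.21,"z":0,"claw":0},{"rx":0,"ry":0,"rz":0,"x":1.48,"y":-0.26,"z":-0.5,"claw":0},{"rx":0,"ry":0,"rz":0,"x":0.8,"y":-0.14,"z":-0.3,"claw":0},{"rx":0,"ry":0,"rz":0,"x":0.8,"y":-0.14,"z":-0.4,"claw":0},{"rx":0,"ry":0,"rz":0,"x":0.7,"y":-0.12,"z":-0.5,"claw":0},{"rx":0,"ry":0,"rz":0,"x":0.7,"y":-0.12,"z":-0.5,"claw":0},{"rx":0,"ry":0,"rz":0,"x":0,"y":0,"z":0,"claw":0}]'; python3 st.py
python3 - <<'E'
from h import *
f=optics.grab_frame("scene");cv2.imwrite("pics/s2.png",cv2.resize(f["color"][60:260,230:450],(0,0),fx=3,fy=3)[...,::-1])
E
```

```text
time: 2.65
eef_pos: [0.5642, 0.1299, 0.133]
tcp_rot: [[-0.985, 0.175, -0.002], [0.175, 0.985, -0.0], [0.001, -0.001, -1.0]]
force: [-0.7, 0.6, -0.5]
opening: -0.0003
gripper_force: 0.1
2.65 ex 0.5331 ey 0.2262 [0.5642 0.1299 0.133 ] F [-0.7  0.6 -0.5] open -0.0003
[[-0.985, 0.175, -0.002], [0.175, 0.985, -0.0], [0.001, -0.001, -1.0]]
```

View pics/s2.png

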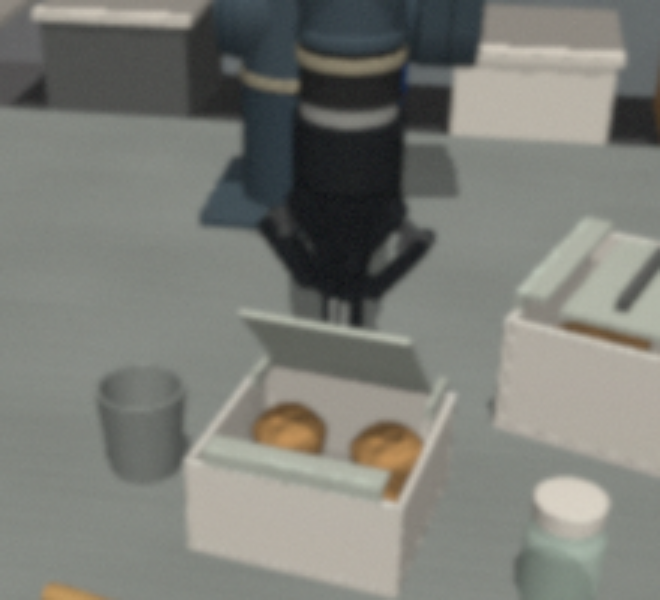

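The flap is tilting over as intended, with its edge at about (325,335) and the box unmoved. Continuing down.

```bash
python3 -m creep '[{"rx":0,"ry":0,"rz":0,"x":0.4,"y":-0.07,"z":-0.8,"claw":0},{"rx":0,"ry":0,"rz":0,"x":0.4,"y":-0.07,"z":-0.8,"claw":0},{"rx":0,"ry":0,"rz":0,"x":0.35,"y":-0.06,"z":-0.8,"claw":0},{"rx":0,"ry":0,"rz":0,"x":0.35,"y":-0.06,"z":-0.8,"claw":0},{"rx":0,"ry":0,"rz":0,"x":0.1,"y":-0.02,"z":-0.6,"claw":0},{"rx":0,"ry":0,"rz":0,"x":0,"y":0,"z":-0.4,"claw":0},{"rx":0,"ry":0,"rz":0,"x":0,"y":0,"z":0,"claw":0}]'; python3 st.py
python3 - <<'E'
from h import *
f=optics.grab_frame("scene");cv2.imwrite("pics/s3.png",cv2.resize(f["color"][60:260,230:450],(0,0),fx=3,fy=3)[...,::-1])
W=world(f);np.save("pics/W3",W)
E
```

```text
time: 3.4
eef_pos: [0.5796, 0.1273, 0.0913]
tcp_rot: [[-0.985, 0.175, -0.001], [0.175, 0.985, -0.0], [0.001, -0.0, -1.0]]
force: [-0.7, -1.0, 0.4]
opening: -0.0
gripper_force: 0.3
3.4 ex 0.5488 ey 0.2262 [0.5796 0.1273 0.0913] F [-0.7 -1.   0.4] open -0.0
[[-0.985, 0.175, -0.001], [0.175, 0.985, -0.0], [0.001, -0.0, -1.0]]
```

View pics/s3.png

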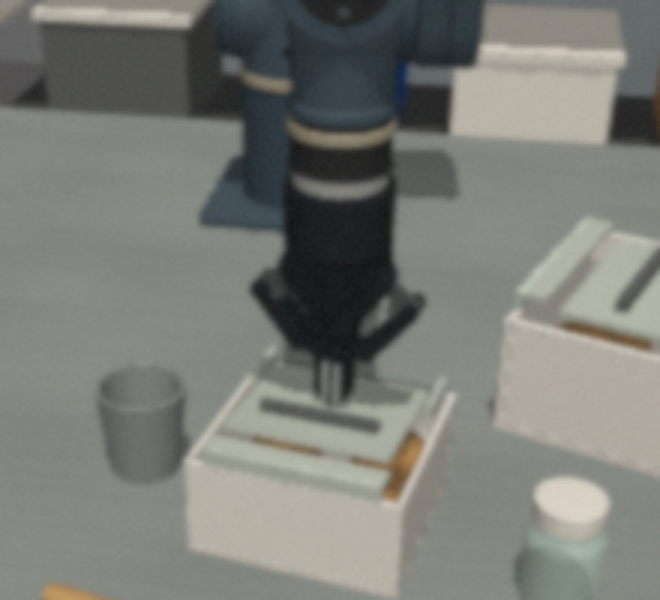

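The flap is almost flat, with the fingers on the hinge side of the ridge (ridge at about (320,415)). Next I press down gently to the stop.

```bash
python3 -m creep '[{"rx":0,"ry":0,"rz":0,"x":0,"y":0,"z":-0.3,"claw":0},{"rx":0,"ry":0,"rz":0,"x":0,"y":0,"z":-0.2,"claw":0},{"rx":0,"ry":0,"rz":0,"x":0,"y":0,"z":-0.1,"claw":0},{"rx":0,"ry":0,"rz":0,"x":0,"y":0,"z":0,"claw":0}]'; python3 st.py|head -1
```

```text
time: 3.85
eef_pos: [0.5803, 0.1273, 0.0863]
tcp_rot: [[-0.985, 0.175, 0.0], [0.175, 0.985, -0.0], [-0.0, -0.0, -1.0]]
force: [-0.7, -0.2, 1.0]
opening: -0.0001
gripper_force: 0.3
3.85 ex 0.5494 ey 0.2264 [0.5803 0.1273 0.0863] F [-0.7 -0.2  1. ] open -0.0001
```

```bash
python3 -m creep '[{"rx":0,"ry":0,"rz":0,"x":0,"y":0,"z":-0.1,"claw":0},{"rx":0,"ry":0,"rz":0,"x":0,"y":0,"z":0,"claw":0}]';python3 -m creep '[{"rx":0,"ry":0,"rz":0,"x":0,"y":0,"z":-0.1,"claw":0},{"rx":0,"ry":0,"rz":0,"x":0,"y":0,"z":0,"claw":0}]'
```

```text
time: 4.05
eef_pos: [0.5803, 0.1274, 0.0854]
tcp_rot: [[-0.985, 0.175, 0.0], [0.175, 0.985, -0.0], [-0.0, 0.0, -1.0]]
force: [0.2, -0.6, 0.6]
opening: -0.0001
gripper_force: 0.5
time: 4.25
eef_pos: [0.5803, 0.1274, 0.0848]
tcp_rot: [[-0.985, 0.175, 0.001], [0.175, 0.985, -0.0], [-0.001, 0.0, -1.0]]
force: [-0.6, -0.8, 2.2]
opening: 0.0002
gripper_force: 1.4
```

```bash
python3 -m creep '[{"rx":0,"ry":0,"rz":0,"x":0,"y":0,"z":-0.1,"claw":0},{"rx":0,"ry":0,"rz":0,"x":0.2,"y":-0.035,"z":0,"claw":0},{"rx":0,"ry":0,"rz":0,"x":0.2,"y":-0.035,"z":0,"claw":0},{"rx":0,"ry":0,"rz":0,"x":0.2,"y":-0.035,"z":0,"claw":0},{"rx":0,"ry":0,"rz":0,"x":0,"y":0,"z":0,"claw":0}]';python3 -m creep '[{"rx":0,"ry":0,"rz":0,"x":0.2,"y":-0.035,"z":0,"claw":0},{"rx":0,"ry":0,"rz":0,"x":0.2,"y":-0.035,"z":0,"claw":0},{"rx":0,"ry":0,"rz":0,"x":0.2,"y":-0.035,"z":0,"claw":0},{"rx":0,"ry":0,"rz":0,"x":0,"y":0,"z":0,"claw":0}]'; python3 st.py|head -1
```

```text
time: 4.75
eef_pos: [0.5857, 0.1264, 0.0844]
tcp_rot: [[-0.985, 0.175, -0.001], [0.175, 0.985, 0.0], [0.001, 0.0, -1.0]]
force: [-2.8, -1.0, 6.6]
opening: 0.0
gripper_force: 3.4
time: 5.15
eef_pos: [0.5917, 0.1254, 0.0844]
tcp_rot: [[-0.985, 0.175, -0.001], [0.175, 0.985, 0.0], [0.001, 0.0, -1.0]]
force: [-3.2, -0.8, 6.4]
opening: -0.0001
gripper_force: 3.3
5.15 ex 0.561 ey 0.2265 [0.5917 0.1254 0.0844] F [-3.2 -0.8  6.4] open -0.0001
```

```bash
python3 -m creep '[{"rx":0,"ry":0,"rz":0,"x":0.2,"y":-0.035,"z":0,"claw":0},{"rx":0,"ry":0,"rz":0,"x":0.2,"y":-0.035,"z":0,"claw":0},{"rx":0,"ry":0,"rz":0,"x":0.2,"y":-0.035,"z":0,"claw":0},{"rx":0,"ry":0,"rz":0,"x":0,"y":0,"z":0,"claw":0}]';python3 -m creep '[{"rx":0,"ry":0,"rz":0,"x":0.2,"y":-0.035,"z":0,"claw":0},{"rx":0,"ry":0,"rz":0,"x":0.2,"y":-0.035,"z":0,"claw":0},{"rx":0,"ry":0,"rz":0,"x":0.2,"y":-0.035,"z":0,"claw":0},{"rx":0,"ry":0,"rz":0,"x":0,"y":0,"z":0,"claw":0}]'; python3 st.py|head -1;python3 - <<'E'
from h import *
f=optics.grab_frame("scene");cv2.imwrite("pics/s4.png",cv2.resize(f["color"][150:240,280:400],(0,0),fx=6,fy=6)[...,::-1])
E
```

```text
time: 5.55
eef_pos: [0.5977, 0.1243, 0.0844]
tcp_rot: [[-0.985, 0.175, -0.001], [0.175, 0.985, 0.0], [0.001, 0.0, -1.0]]
force: [-2.8, -0.4, 6.2]
opening: -0.0002
gripper_force: 3.3
time: 5.95
eef_pos: [0.6025, 0.1238, 0.0842]
tcp_rot: [[-0.985, 0.174, -0.003], [0.174, 0.985, 0.001], [0.003, 0.001, -1.0]]
force: [-4.5, 0.3, 8.8]
opening: -0.0
gripper_force: 3.8
5.95 ex 0.5719 ey 0.2268 [0.6025 0.1238 0.0842] F [-4.5  0.3  8.8] open -0.0
```

View pics/s4.png

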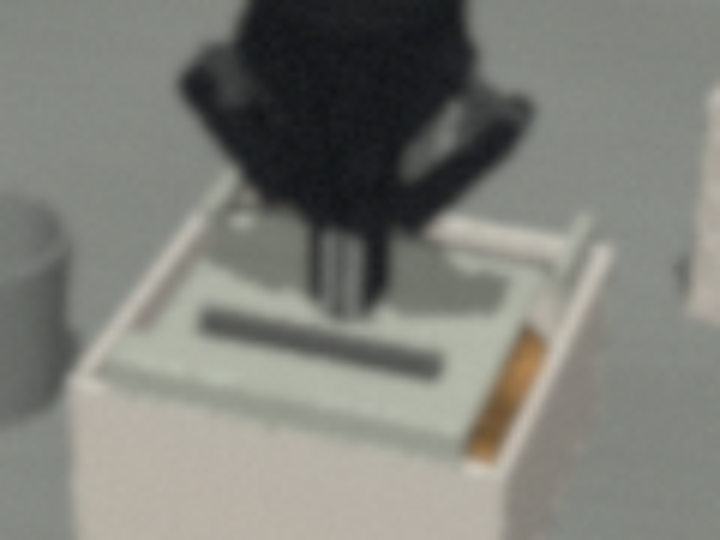

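The flap has been carried under the lip (no gap left along (300,400)), and the ridge at (320,345) is close ahead of the fingertips at (345,310). I'll keep pushing to contact the ridge and reach the stop.

```bash
python3 -m creep '[{"rx":0,"ry":0,"rz":0,"x":0.2,"y":-0.035,"z":0,"claw":0},{"rx":0,"ry":0,"rz":0,"x":0.2,"y":-0.035,"z":0,"claw":0},{"rx":0,"ry":0,"rz":0,"x":0,"y":0,"z":0,"claw":0}]';python3 -m creep '[{"rx":0,"ry":0,"rz":0,"x":0.2,"y":-0.035,"z":0,"claw":0},{"rx":0,"ry":0,"rz":0,"x":0.2,"y":-0.035,"z":0,"claw":0},{"rx":0,"ry":0,"rz":0,"x":0,"y":0,"z":0,"claw":0}]'; python3 st.py|head -1;python3 - <<'E'
from h import *
f=optics.grab_frame("scene");cv2.imwrite("pics/s5.png",cv2.resize(f["color"][150:240,280:400],(0,0),fx=6,fy=6)[...,::-1])
E
```

```text
time: 6.3
eef_pos: [0.6065, 0.1233, 0.0841]
tcp_rot: [[-0.985, 0.174, -0.003], [0.174, 0.985, 0.001], [0.003, 0.001, -1.0]]
force: [-4.5, 0.8, 7.4]
opening: -0.0002
gripper_force: 3.7
time: 6.6
eef_pos: [0.6105, 0.1226, 0.0841]
tcp_rot: [[-0.985, 0.174, -0.003], [0.174, 0.985, 0.002], [0.003, 0.001, -1.0]]
force: [-4.5, 0.5, 6.5]
opening: 0.0005
gripper_force: 3.5
6.6 ex 0.5801 ey 0.227 [0.6105 0.1226 0.0841] F [-4.5  0.5  6.5] open 0.0005
```

View pics/s5.png

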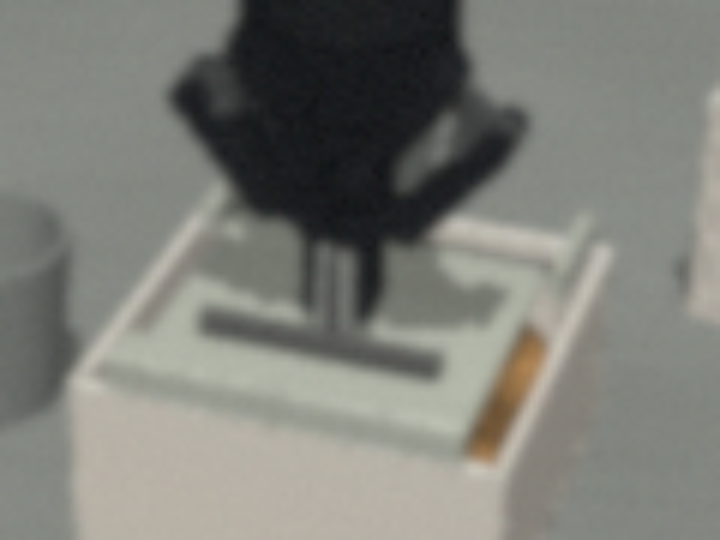

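The flap did not move while the fingertips slid to about (340,325), so it is probably at its stop. I'll confirm by pushing on the ridge.

```bash
for i in 1; do python3 -m creep '[{"rx":0,"ry":0,"rz":0,"x":0.2,"y":-0.035,"z":0,"claw":0},{"rx":0,"ry":0,"rz":0,"x":0.2,"y":-0.035,"z":0,"claw":0},{"rx":0,"ry":0,"rz":0,"x":0,"y":0,"z":0,"claw":0}]'; done; python3 -m creep '[{"rx":0,"ry":0,"rz":0,"x":0.1,"y":-0.018,"z":0,"claw":0},{"rx":0,"ry":0,"rz":0,"x":0.1,"y":-0.018,"z":0,"claw":0},{"rx":0,"ry":0,"rz":0,"x":0,"y":0,"z":0,"claw":0}]'
```

```text
time: 6.95
eef_pos: [0.6146, 0.1219, 0.084]
tcp_rot: [[-0.985, 0.174, -0.003], [0.174, 0.985, 0.002], [0.003, 0.001, -1.0]]
force: [-3.9, 1.0, 6.1]
opening: 0.0
gripper_force: 3.3
time: 7.25
eef_pos: [0.6165, 0.1216, 0.0839]
tcp_rot: [[-0.985, 0.174, -0.003], [0.174, 0.985, 0.002], [0.003, 0.001, -1.0]]
force: [-4.3, 1.4, 7.0]
opening: 0.0002
gripper_force: 3.3
```

```bash
python3 -m creep '[{"rx":0,"ry":0,"rz":0,"x":0.1,"y":-0.018,"z":0,"claw":0},{"rx":0,"ry":0,"rz":0,"x":0.1,"y":-0.018,"z":0,"claw":0},{"rx":0,"ry":0,"rz":0,"x":0,"y":0,"z":0,"claw":0}]'; python3 -m creep '[{"rx":0,"ry":0,"rz":0,"x":0.1,"y":-0.018,"z":0,"claw":0},{"rx":0,"ry":0,"rz":0,"x":0.1,"y":-0.018,"z":0,"claw":0},{"rx":0,"ry":0,"rz":0,"x":0,"y":0,"z":0,"claw":0}]'
python3 - <<'E'
from h import *
f=optics.grab_frame("scene");cv2.imwrite("pics/s6.png",cv2.resize(f["color"][150:240,280:400],(0,0),fx=6,fy=6)[...,::-1])
E
```

```text
time: 7.55
eef_pos: [0.6179, 0.1213, 0.0838]
tcp_rot: [[-0.985, 0.174, -0.004], [0.174, 0.985, 0.002], [0.005, 0.001, -1.0]]
force: [-5.1, -0.2, 7.2]
opening: -0.0001
gripper_force: 4.2
time: 7.85
eef_pos: [0.618, 0.1213, 0.0834]
tcp_rot: [[-0.985, 0.174, -0.008], [0.174, 0.985, 0.002], [0.009, 0.001, -1.0]]
force: [-8.8, 1.6, 9.3]
opening: 0.0001
gripper_force: 6.0
```

View pics/s6.png

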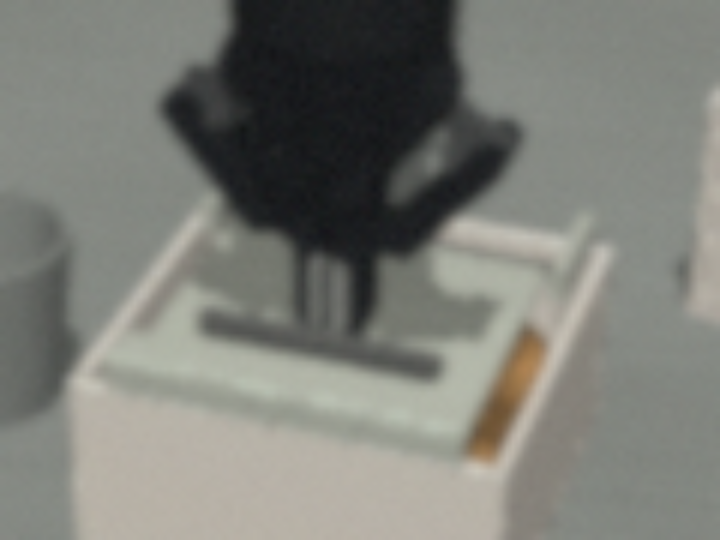

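The fingertips are against the ridge at (340,335). They have stopped with 9 N, well above the 3 N slide friction, at ex 0.599, where fully home predicts 0.598. I'll lift straight up and check.

```bash
python3 -m creep '[{"rx":0,"ry":0,"rz":0,"x":0,"y":0,"z":0.3,"claw":0},{"rx":0,"ry":0,"rz":0,"x":0,"y":0,"z":0.3,"claw":0},{"rx":0,"ry":0,"rz":0,"x":0,"y":0,"z":0.6,"claw":0},{"rx":0,"ry":0,"rz":0,"x":0,"y":0,"z":1.5,"claw":0},{"rx":0,"ry":0,"rz":0,"x":0,"y":0,"z":3,"claw":0},{"rx":0,"ry":0,"rz":0,"x":0,"y":0,"z":4,"claw":0},{"rx":0,"ry":0,"rz":0,"x":-2,"y":0,"z":4,"claw":0},{"rx":0,"ry":0,"rz":0,"x":-3,"y":0,"z":3,"claw":0},{"rx":0,"ry":0,"rz":0,"x":-3,"y":0,"z":0,"claw":0},{"rx":0,"ry":0,"rz":0,"x":0,"y":0,"z":0,"claw":0},{"rx":0,"ry":0,"rz":0,"x":0,"y":0,"z":0,"claw":0},{"rx":0,"ry":0,"rz":0,"x":0,"y":0,"z":0,"claw":0}]'
python3 - <<'E'
from h import *
f=optics.grab_frame("scene");W=world(f)
X=np.array([.985,-.174])
P=W[170:225,290:385].reshape(-1,3);ex=P[:,:2]@X;ey=P[:,:2]@[.174,.985]
for a,b in((.50,.53),(.53,.56),(.56,.585),(.61,.62),(.628,.640)):
    m=(ex>a)&(ex<b)&(abs(ey-.2255)<.04)&(P[:,2]>.06);print(a,m.sum(),np.median(P[m,2]).round(4))
r=f["color"].sum(2)[170:225,290:385].reshape(-1);m=(P[:,2]>.088)&(abs(ey-.2255)<.035)&(ex>.58)&(ex<.625)&(r<330);print("dark ridge ex",m.sum(),np.percentile(ex[m],[5,50,95]).round(4))
cv2.imwrite("pics/s7.png",cv2.resize(f["color"][110:270,230:450],(0,0),fx=3.5,fy=3.5)[...,::-1])
E
```

```text
time: 9.1
eef_pos: [0.5431, 0.1199, 0.2505]
tcp_rot: [[-0.985, 0.175, 0.002], [0.175, 0.985, 0.0], [-0.002, 0.0, -1.0]]
force: [-0.4, 0.3, -0.3]
opening: -0.0001
gripper_force: 0.0
0.5 100 0.084
0.53 239 0.0847
0.56 216 0.0859
0.61 80 0.0874
0.628 133 0.092
dark ridge ex 121 [0.6037 0.607  0.6091]
```

View pics/s7.png

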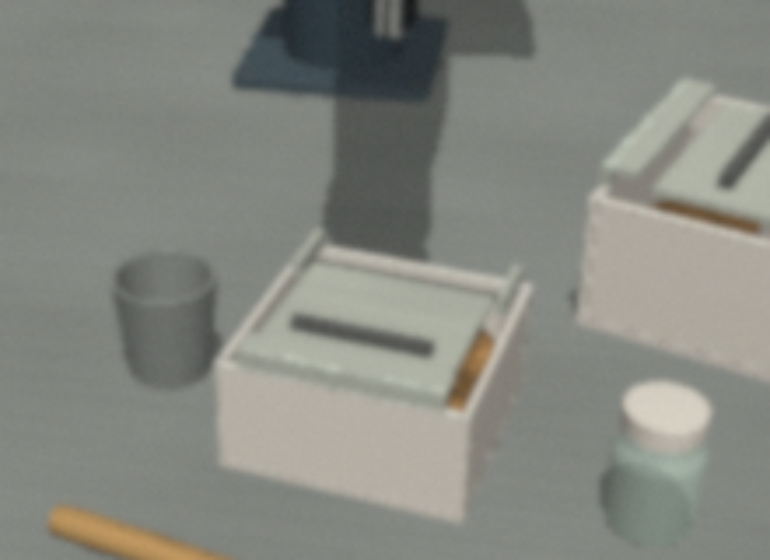

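The flap lies under the lip at a slope of about 0.04 rad. The ridge sits at box x of about +40 mm, against 39 mm for fully home. The box, cup and jar are unmoved, so I'm handing in.

```bash
python3 -c "
from bench import bot
print(bot.finish_job())"
```

```text
the job is handed in; nothing more can be done
None
```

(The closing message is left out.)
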